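# Press a test tile flush in a bonding jig with a spacer

## Task

Take the orange spacer by its black grip out of its grey parking block, slide it upright down into the wide gap between the thin front stop and the white tile (do not force it into the narrow gap at the thick stop), and with it push the tile gently along the bed until the tile's far edge lies flush along the blue fence. Finish while still gripping the spacer in the gap and keeping the tile pressed against the fence: do not let go. Leave the vials, the reagent jar and the dropper bottle where they stand.

Things in the scene. Friction and masses are not known exactly. Their poses are not given: they have to be found in the camera images.
- jig: fixed bonding jig: aluminium bed plate 120 (x) x 190 (y) x 12 mm high, origin at the centre of its underside on the table. Its x axis points from the front stops to the blue fence, square to the fence; z up. The bed surface is at z = 12 mm. The fence's flat face, which the tile must meet, lies at jig x = +40 mm and faces jig -x
- fence: blue fence fixed along the far side of the jig, 14 (x) x 164 (y) x 24 mm high, standing on the bed, axes as the jig; origin at the foot of its flat face (face at x = 0 of its own frame, body towards +x)
- stop_thin: thin dark steel front stop, fixed on the bed at one half (left or right, it varies) of the jig's front side: 10 (x) x 36 (y) x 20 mm high, axes as the jig; origin at bed level, mid-width, on its front face (rear face at x = +10 mm). Between its rear face and the tile is the wide gap: 24 mm when the tile is flush with the fence, 15 to 21 mm at the start
- stop_thick: thick dark steel front stop at the other half: 27 (x) x 36 (y) x 20 mm high, axes and origin as the thin stop (rear face at x = +27 mm). The gap behind it is at most 7 mm, too narrow for the spacer
- gap_floor (a point): point on the bed in the wide gap, behind the thin stop: mid-width of the stop, 12 mm behind its rear face; axes as the jig
- tile: white glazed tile with 10 round wells, 50 (x) x 140 (y) x 16 mm high, 0.2 to 0.45 kg, loose on the bed; origin at the centre of its underside, x towards the fence. It starts with its middle 4 to 8 mm short of the fence and up to 0.025 rad askew; pushed off its middle it meets the fence with one end first, and a steady push of about 10 N turns it square
- tile_far_left (a point): point on the tile's far (fence side) face, 8 mm up, 68 mm to the left (+y) of its middle; meets the fence face when flush
- tile_far_right (a point): the same 68 mm to the right (-y) of its middle
- spacer: spacer with grip, upright, 62 mm high in all; origin at the centre of its underside, z up. Foot 7 (x) x 24 (y) mm for the lowest 6 mm, orange blade 10 (x) x 28 (y) mm up to z = 26 mm, black grip 14 (x) x 28 (y) mm from z = 26 to 62 mm. Take it across its x (14 mm). In the gap its x must lie along the jig's x, either way round. 60 g
- park: fixed grey parking block 60 (x) x 70 (y) x 30 mm high, origin at the centre of its underside; slot 12 (x) x 30 (y) mm, 22 mm deep, in the middle of its top, in which the spacer stands, foot 8 mm above the table, its axes along the block's
- vials: bundle of small white vials, 103 x 71 x 46 mm, loose on the table left of the jig; origin at the centre of its underside; leave alone
- jar: clear reagent jar, 62 mm across, 113 mm high, loose on the table beyond the fence; origin under its centre; leave alone
- dropper: small amber dropper bottle with black teat, 30 mm across, 92 mm high, loose on the table to the right of the parking block; origin under its centre; leave alone
Not all that is in view belongs to the job. Of the things that look like the jig, take the one that is farthest from the robot's base at the start.

How it is judged (in metres and radians):
On the way, in this order (a step that is already met when the one before it is completed fails the run):
1. the gripped spacer is lifted clear of its parking block (z of spacer in the frame of park above 0.035 m and contact force between the fingers and spacer above 2 N), for 0.2 s.
2. the gripped spacer stands upright in the wide gap, its foot less than 8 mm above the bed (y of spacer in the frame of gap_floor between -0.022 and 0.022 m and x of spacer in the frame of gap_floor between -0.022 and 0.012 m and z of spacer in the frame of gap_floor below 0.008 m and angle between spacer's own z axis and vertical below 0.17 rad and contact force between the fingers and spacer above 2 N), for 0.2 s.
At the end, for the whole second after the job is handed in: Fingers grip the spacer (>2 N), within 10 degrees of upright in the wide gap, within 22 mm of the thin stop's middle, foot under 8 mm above the bed; tile flat, both far corners within 2 mm of the fence; spacer presses tile and tile presses fence with over 2 N; all at rest (all of step 2 and x of each of tile_far_left, tile_far_right in the frame of fence above -0.002 m and angle between tile's own z axis and vertical below 0.04 rad and contact force between spacer and tile above 2 N and contact force between tile and fence above 2 N and linear speed of each of tile, spacer below 0.02 m/s); the arm keeps its last pose, push and grip.
It fails at once if the tile is rammed against the fence (over 40 N) (contact force between tile and fence above 40 N).
It fails at once if the spacer is forced at the thick stop (over 10 N) (contact force between spacer and stop_thick above 10 N).
It fails at once if the vials are moved more than 30 mm (distance of vials from where it was at the start of the episode above 0.03 m).
It fails at once if the reagent jar is moved more than 30 mm (distance of jar from where it was at the start of the episode above 0.03 m).
It fails at once if the dropper bottle is moved more than 30 mm (distance of dropper from where it was at the start of the episode above 0.03 m).
It also fails if it takes over 48 s, if anything falls off the work surface, if the arm or the gripper's body presses on something with over 40 N, if the wrist force passes 120 N, or if a joint passes its speed limit or range.

## Robot

A 7-joint arm with a two-finger parallel gripper is mounted at the origin on a cart in front of the work surface, level with it; the furniture and walls round the work are solid. World frame = base frame: x ahead of the robot, y to its left, z up, the work surface at z = 0. Lengths are in m, angles in degrees, forces in N, time in s.
With the tool pointing down it reaches from about 0.425 to 0.875 m from the base axis. Payload 4.7 kg.
Tool frame: the origin (TCP) lies between the finger pads; the fingertips stand env.tip_reach ahead of it and the grasp point (between the pads) lies 2 mm behind it (env.tip_reach is the distance from the TCP to the fingertips, in m); z points along the fingers, y is the line along which they close (so a half turn about z gives the same grasp; the last joint's range is limited). The gripper opens to 87 mm and grips with 3 to 60 N. Pads are 19 mm wide; open, the fingers measure 117 mm over their backs; the gripper's body (75 mm by 190 mm) begins 51 mm behind the grasp point.
Start: joints at [67.5, 18.392, -4.016, 83.108, 1.295, 78.541, -3.26], TCP at [0.257, -0.597, 0.24] pointing down, gripper open.
Joint ranges: [-163.93, 163.93], [-17.29, 119.83], [-79.2, 71.16], [3.27, 140.29], [-89.18, 269.18], [5.43, 117.66], [-154.24, 154.24]. Speed limits (degrees/s): [147.25, 147.25, 180, 180, 180, 180, 180].

## Interface

Orientations are given as [roll, pitch, yaw] about the fixed x, y, z axes, in that order (R = Rz(yaw) Ry(pitch) Rx(roll)).
In Python, from cell import env, read_camera gives the robot as it stands. The module is installed in compiled form; this text tells all that it offers.
- The arm moves only by the shell command python3 -m handwheel 'ROWS' [FORCE]. ROWS is rows parted by semicolons, their numbers by spaces, 1 to 8 of them, each of 5 numbers: dx, dy, dz in m, then a turn about the tool's z in degrees, then the finger opening in m; each row is the pose to reach, as a shift and turn from the pose commanded when the command began, along the tool's axes at that moment; what a row does not reach only later rows make up. A row lasts 1/12 s, in which the tool goes at most 0.0417 m and 7.16 degrees, less where a joint would pass 70% of its speed; a pose out of reach is approached as far as the arm can. The fingers move at their own pace and stop on an object; FORCE is the grip in N (left out, the last holds). Time passes only in rows, so rows that do not move let the fingers close. It prints the time, the measured TCP pose, the force, the opening and the grip force at its end.
- env.get_obs(): the state, without advancing time (a new reading comes with each control period).
- read_camera(name): name is "side" or "top"; returns a dict with "color" (384x512x3 uint8, blue, green, red), "fx", "fy", "cx", "cy" (pixels), "world_from_camera" (4x4, takes a point from camera to world coordinates). Camera axes: x right, y down, z forward; pixel columns grow to the right and rows downward; lengths in m; the calibration is good to about 2 mm. A picture is of the moment at which its call begins. There is no depth.
- env.sign_off(): hands the job in; it is judged then, once.
The state is a dict: "time_s": time; "qpos": joint angles; "joint_velocities": joint speeds; "effort": joint torques, N m; "tool_pos": TCP position; "tool_rot": TCP orientation; "force": force on the tool from outside, world axes, zero at the start; "wrist_torque": the same for the moment, N m; "grip_width": finger opening in m; "grasp_force": force on a finger pad.
Only numpy, scipy, OpenCV 4.12 (cv2) and the standard library are available. Lean on these libraries where they do the work, as an engineer would, in place of code of your own. Each camera call takes 0.05 s, during which the arm holds its last target. There are 200 camera calls.

## Working session

There is one attempt and no reset: what is moved stays moved. The work goes in short steps, Python scripts to look and compute and a shell command to move; the robot and the scene stay as the last step left them, time stands still between calls to the robot, and variables do not carry over. Pictures are saved under pics/ and viewed, at most 10 in all, crops included, and the job is handed in when it is done.

```bash
mkdir -p pics; python3 - <<'E'
from cell import env, read_camera
import cv2,numpy as np
o=env.get_obs();print({k:np.round(v,3) for k,v in o.items()},env.tip_reach)
for n in("top","side"):
    c=read_camera(n);cv2.imwrite(f"pics/{n}0.png",c["color"]);print(n,c["fx"],c["fy"],c["cx"],c["cy"],np.round(c["world_from_camera"],4).tolist())
E
```

```text
{'time_s': np.float64(0.0), 'qpos': array([67.499, 18.438, -4.014, 83.175,  1.294, 78.541, -3.26 ]), 'joint_velocities': array([-0.051,  0.004, -0.065,  0.01 , -0.083,  0.096, -0.036]), 'effort': array([-0.0000e+00, -4.9130e+01, -4.0400e-01, -3.1253e+01, -6.4000e-02,
        4.4000e-02,  0.0000e+00]), 'tool_pos': array([ 0.257, -0.596,  0.238]), 'tool_rot': array([-1.7989e+02,  6.0000e-03,  2.3309e+01]), 'force': array([ 0.358, -0.128, -0.116]), 'wrist_torque': array([0.007, 0.028, 0.01 ]), 'grasp_force': np.float64(0.0), 'grip_width': np.float64(0.087)} 0.017
top 387.77494501058254 387.77494501058254 259.33629962307566 195.71843923285957 [[-0.0002, -0.987, 0.1607, 0.3449], [-0.9999, 0.0021, 0.0116, -0.046], [-0.0118, -0.1607, -0.9869, 1.1649], [0.0, 0.0, 0.0, 1.0]]
side 422.0059291006376 422.0059291006376 266.15351589086146 195.09221346038646 [[-0.9999, -0.0031, -0.0114, 0.5436], [0.0071, 0.61, -0.7924, 0.8169], [0.0094, -0.7924, -0.61, 0.7213], [0.0, 0.0, 0.0, 1.0]]
```

View pics/top0.png

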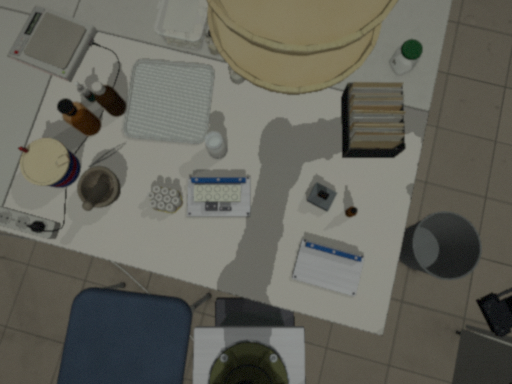

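View pics/side0.png

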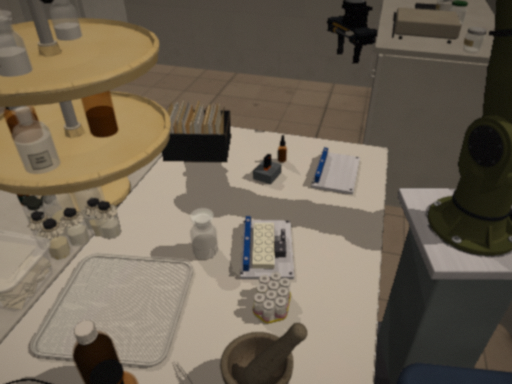

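The jig candidates in the top view are (219,197), which holds the white tile and two stops, and the lookalike at (328,268), which is nearer the base and has no tile. By the description it is (219,197). The only spacer candidate is the dark object in the grey block at (321,194), with the dropper at (350,211). I'll check the choice in a close crop.

```bash
python3 - <<'E'
import cv2,numpy as np
t=cv2.imread("pics/top0.png");s=cv2.imread("pics/side0.png")
def up(im,x,y,w,h,k): return cv2.resize(im[y:y+h,x:x+w],None,fx=k,fy=k,interpolation=cv2.INTER_CUBIC)
M=np.zeros((600,800,3),np.uint8)
M[:300,:400]=up(t,180,165,80,60,5)   # jig top
M[:300,400:]=up(t,290,170,80,60,5)   # park top
M[300:,:400]=up(s,225,212,100,75,4)
M[300:,400:]=up(s,240,130,66,50,6)[:300,:400] if False else cv2.resize(s[140:200,240:320],(400,300),interpolation=cv2.INTER_CUBIC)
cv2.imwrite("pics/m0.png",cv2.convertScaleAbs(M,alpha=1.4))
E
```

```text
(no output)
```

View pics/m0.png

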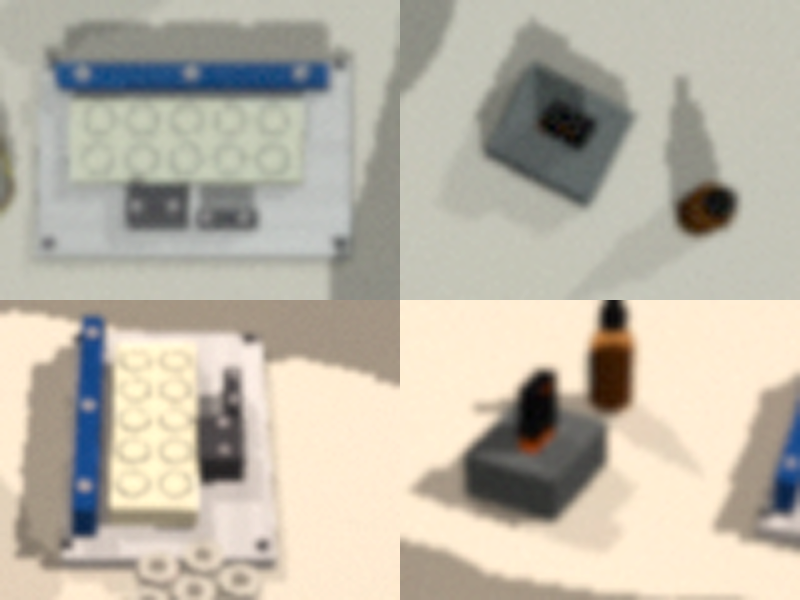

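The crop confirms it: the white tile is up against the blue fence, the thick stop is on the left (montage 157,205) and the thin stop on the right (228,215). The spacer stands in the grey block at (568,125), with its long side running along the block's longer side. Next I fit poses from both views.

```bash
cat > h.py <<'E'
from cell import env, read_camera
import numpy as np
from scipy.optimize import least_squares
K={};T={}
for n in("top","side"):
    c=read_camera(n);K[n]=(c["fx"],c["fy"],c["cx"],c["cy"]);T[n]=np.linalg.inv(c["world_from_camera"])
def proj(n,P):
    P=np.atleast_2d(P);q=P@T[n][:3,:3].T+T[n][:3,3];f=K[n]
    return np.c_[f[0]*q[:,0]/q[:,2]+f[2],f[1]*q[:,1]/q[:,2]+f[3]]
def tw(p,P):
    c,s=np.cos(p[2]),np.sin(p[2]);P=np.atleast_2d(P).astype(float)
    return np.c_[c*P[:,0]-s*P[:,1]+p[0],s*P[:,0]+c*P[:,1]+p[1],P[:,2]+(p[3] if len(p)>3 else 0)]
def fit(obs,p0,name):
    def r(p): return np.concatenate([(proj(n,tw(p,P))-px).ravel() for n,P,px in obs])
    s=least_squares(r,p0,loss="soft_l1");print(name,np.round(s.x,4),"yaw",np.round(np.degrees(s.x[2]),2));print(np.round(r(s.x).reshape(-1,2),1).tolist());return s.x
E
cat > fit.py <<'E'
from h import *
A=lambda l:np.array(l,float)
tj=lambda l:A(l)/5+[179.6,164.6]
tp=lambda l:(A(l)-[400,0])/5+[289.6,169.6]
sj=lambda l:(A(l)-[0,300])/4+[224.6,211.6]
sp=lambda l:(A(l)-[400,300])/5+[239.6,139.6]
pl=A([[-.06,.095,.012],[-.06,-.095,.012],[.06,-.095,.012],[.06,.095,.012]])
fe=A([[.04,.082,.036],[.04,-.082,.036],[.054,-.082,.036],[.054,.082,.036]])
J=[("top",pl[[0,1]],tj([[37,254],[351,254]])),("top",fe,tj([[57,88],[328,90],[328,65],[55,63]])),
   ("side",pl[[0,1]],sj([[277,560],[262,335]])),("side",fe,sj([[94,533],[104,318],[85,317],[73,533]]))]
j=fit(J,[.55,0,0],"jig"); fit(J,[.55,0,0,0],"jig+z")
ti=A([[-.025,.07,.016],[-.025,-.07,.016],[.025,-.07,.016],[.025,.07,.016]])
fit([("top",ti,tj([[69,181],[302,182],[305,97],[72,97]])),("side",ti,sj([[197,514],[197,345],[117,345],[110,514]]))],[.55,0,0,.012],"tile")
pk=A([[-.03,.035,.03],[-.03,-.035,.03],[.03,-.035,.03],[.03,.035,.03]])
P=[("top",pk[[1,2,3]],tp([[588,204],[636,115],[537,62]])),("side",pk,sp([[551,485],[467,457],[520,412],[606,425]]))]
p=fit(P,[.55,-.2,-.48],"park"); fit(P,[.55,-.2,-.48,0],"park+z")
for z in(.03,.07): print(z,proj("top",tw(p,[[0,0,z]])), proj("side",tw(p,[[0,0,z]])))
np.save("fit.npy",[j,p])
E
python3 fit.py
```

```text
jig [ 0.5305  0.0928 -0.0074] yaw -0.43
[[-1.4, 0.7], [-0.8, 1.1], [-1.4, -0.4], [-0.4, -0.5], [-0.4, -0.1], [-0.8, 0.0], [0.1, -0.5], [-0.0, -0.7], [0.5, -6.0], [0.2, -0.6], [-0.6, -0.4], [-0.6, -6.0]]
jig+z [ 0.5309  0.091  -0.0045 -0.0056] yaw -0.26
[[-0.4, 0.9], [-0.0, 1.1], [-0.5, -0.1], [0.2, -0.4], [0.2, 0.0], [0.1, 0.4], [-0.1, 0.5], [-0.4, 0.4], [0.5, -4.8], [0.0, 0.6], [-0.8, 0.8], [-0.6, -4.8]]
tile [ 0.5394  0.0944 -0.0119  0.0068] yaw -0.68
[[-0.2, 0.3], [0.1, 0.5], [-0.2, 1.0], [-0.1, 0.6], [-0.0, -0.3], [-0.6, 0.4], [-0.6, 0.2], [-0.6, -0.6]]
park [ 0.5286 -0.2168 -0.526 ] yaw -30.14
[[-0.1, 0.2], [-0.0, 0.5], [-1.0, -0.5], [-0.2, -0.8], [28.1, -6.9], [0.0, -3.4], [-29.2, 5.2]]
park+z [ 0.5294 -0.2193 -0.5231 -0.0085] yaw -29.97
[[0.3, 0.2], [0.3, 0.7], [-0.6, -0.1], [-0.5, 1.1], [27.8, -5.0], [-0.3, -1.5], [-29.4, 7.1]]
0.03 [[321.52910561 195.95844027]] [[266.53365771 166.94454084]]
0.07 [[323.57985625 193.71735826]] [[266.67147124 155.384339  ]]
```

```bash
sed -i 's/\[467,457\],\[520,412\],\[606,425\]/[606,425],[520,412],[467,457]/; s/("side",fe,sj(.*$/("side",fe[[1,2]],sj([[104,318],[85,317]]))]/' fit.py; cat >> fit.py <<'E'
st=A([[0,.018,.02],[0,-.018,.02],[.01,-.018,.02],[.01,.018,.02]])
print("thin edges guess fits")
o=env.get_obs();print(np.round(o["tool_pos"],4),np.round(o["tool_rot"],2))
E
python3 fit.py
```

```text
jig [ 0.5305  0.0917 -0.01  ] yaw -0.58
[[-1.1, 0.6], [-0.4, 1.2], [-1.0, -0.5], [-0.0, -0.5], [0.0, -0.1], [-0.4, -0.1], [-0.1, -0.9], [0.0, -1.0], [0.3, -0.9], [-0.6, -0.7]]
jig+z [ 0.5308  0.0907 -0.0084 -0.0038] yaw -0.48
[[-0.5, 0.8], [-0.0, 1.2], [-0.4, -0.3], [0.3, -0.3], [0.4, 0.1], [0.2, 0.2], [-0.2, -0.1], [-0.2, -0.1], [0.2, -0.0], [-0.7, 0.2]]
tile [ 0.5394  0.0944 -0.0119  0.0068] yaw -0.68
[[-0.2, 0.3], [0.1, 0.5], [-0.2, 1.0], [-0.1, 0.6], [-0.0, -0.3], [-0.6, 0.4], [-0.6, 0.2], [-0.6, -0.6]]
park [ 0.5282 -0.2158 -0.5069] yaw -29.04
[[-0.2, 0.2], [-0.4, 0.4], [-1.6, -0.2], [0.2, -0.6], [0.4, -0.4], [-0.1, -3.2], [-1.1, -0.8]]
park+z [ 0.5286 -0.2186 -0.5078 -0.0052] yaw -29.09
[[0.5, 0.3], [0.2, 0.6], [-0.9, -0.0], [0.1, 0.3], [0.2, 0.5], [-0.2, -2.3], [-1.2, 0.1]]
0.03 [[321.19730418 196.09242006]] [[266.67226683 167.13287937]]
0.07 [[323.23633165 193.85600455]] [[266.81295066 155.56903707]]
thin edges guess fits
[ 0.2571 -0.5968  0.2392] [-179.96    0.     23.31]
```

The fits agree to about a pixel, with a common z offset of about -4 mm, which is calibration error. The spacer is at about (0.5285, -0.217) with yaw -29°, and its observed top matches the text height. I'll move over it.

```bash
cat > go.py <<'E'
import sys;from cell import env;import numpy as np
from scipy.spatial.transform import Rotation as R
x,y,z,yaw=map(float,sys.argv[1:5]);o=env.get_obs()
r=R.from_euler("xyz",o["tool_rot"],degrees=True)
d=r.inv().apply(np.array([x,y,z])-o["tool_pos"]);t=-((yaw-o["tool_rot"][2]+180)%360-180)
print("shift",np.round(d,4),"turn",round(t,2),"rows",round(np.linalg.norm(d)/.0417,1),round(abs(t)/7.16,1),"q",np.round(o["qpos"],1),"F",np.round(o["force"],1))
E
python3 go.py .5285 -.217 .13 61
```

```text
shift [ 0.3995 -0.2413  0.1093] turn -37.69 rows 11.5 5.3 q [67.5 18.4 -4.  83.1  1.3 78.5 -3.3] F [ 0.2 -0.3  0. ]
```

```bash
python3 -m handwheel '0.03 -0.018 0 -5 0.087;0.06 -0.036 0 -10 0.087;0.095 -0.057 0 -15 0.087;0.13 -0.078 0 -20 0.087;0.165 -0.1 0 -25 0.087;0.2 -0.121 0 -30 0.087;0.235 -0.142 0 -34 0.087;0.265 -0.16 0 -37.7 0.087' 20; python3 go.py .5285 -.217 .13 61
```

```text
time_s: 0.97
tool_pos: [0.4388, -0.3423, 0.2399]
tool_rot: [180.0, -0.0, 61.3]
force: [1.1, 0.4, 0.4]
grip_width: 0.087
grasp_force: 0.0
shift [0.1529 0.0184 0.11  ] turn 0.31 rows 4.5 0.0 q [ 52.6   7.9 -19.   96.1   2.6  76.3   4.4] F [1.1 0.4 0.4]
```

```bash
python3 -m handwheel '0.03 0.004 0.01 0 0.087;0.06 0.008 0.025 0 0.087;0.09 0.012 0.05 0 0.087;0.12 0.015 0.075 0 0.087;0.145 0.018 0.095 0 0.087;0.153 0.0184 0.11 0.3 0.06;0.153 0.0184 0.11 0.3 0.06;0.153 0.0184 0.11 0.3 0.06'; python3 go.py .5285 -.217 .054 61; python3 - <<'E'
from cell import read_camera
import cv2,numpy as np
a=read_camera("top")["color"][160:230,280:370];b=read_camera("side")["color"][110:190,220:320]
f=lambda i:cv2.convertScaleAbs(cv2.resize(i,(400,320),interpolation=cv2.INTER_CUBIC),alpha=1.5)
cv2.imwrite("pics/m1.png",np.hstack([f(a),f(b)]))
E
```

```text
time_s: 1.63
tool_pos: [0.5269, -0.2201, 0.129]
tool_rot: [-179.9, 0.0, 60.8]
force: [0.4, -0.8, -0.4]
grip_width: 0.0743
grasp_force: 0.0
shift [ 0.0035 -0.      0.075 ] turn -0.22 rows 1.8 0.0 q [ 41.4  15.2 -24.6 101.5   7.   64.8 -14.6] F [ 0.4 -0.8 -0.4]
```

View pics/m1.png

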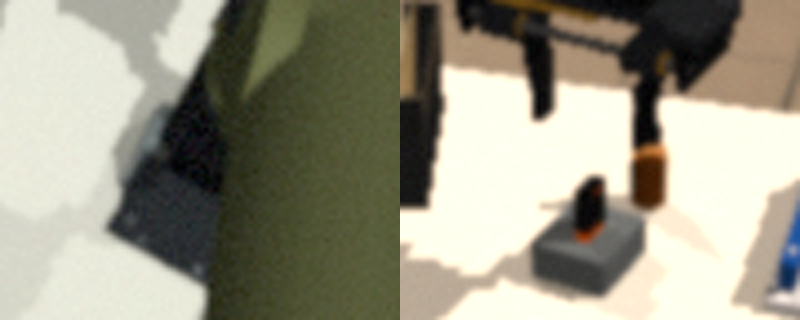

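In the side view the fingers (541 and 645) straddle the spacer at 590, centred on it. The top view is blocked by the arm. I'll descend and close.

```bash
python3 -m handwheel '0 0 0.025 0 0.06;0 0 0.05 0 0.06;0 0 0.068 0 0.06;0 0 0.076 0 0.06;0 0 0.076 0 0.06;0 0 0.076 0 0.06' 25; python3 go.py .5285 -.217 .054 61;  python3 -m handwheel '0 0 0 0 0.03;0 0 0 0 0.01;0 0 0 0 0.005;0 0 0 0 0;0 0 0 0 0;0 0 0 0 0;0 0 0 0 0' 25; python3 go.py .5285 -.217 .054 61
```

```text
time_s: 2.23
tool_pos: [0.5279, -0.2215, 0.0547]
tool_rot: [179.9, 0.0, 60.6]
force: [1.0, 0.4, 0.3]
grip_width: 0.0601
grasp_force: 0.0
shift [ 0.0042 -0.0017  0.0007] turn -0.38 rows 0.1 0.1 q [ 40.5  20.1 -23.8 105.1   9.6  56.7 -16.7] F [1.  0.4 0.3]
time_s: 2.82
tool_pos: [0.5275, -0.2202, 0.0536]
tool_rot: [180.0, 0.0, 60.7]
force: [-0.3, 0.2, 0.2]
grip_width: 0.0211
grasp_force: 0.0
shift [ 0.0033 -0.0007 -0.0004] turn -0.29 rows 0.1 0.0 q [ 40.4  20.1 -23.8 105.2   9.6  56.7 -16.7] F [-0.3  0.2  0.2]
```

```bash
python3 -m handwheel '0 0 0 0 0;0 0 0 0 0;0 0 0 0 0;0 0 0 0 0' 25; python3 go.py .5285 -.217 .054 61
```

```text
time_s: 3.15
tool_pos: [0.5275, -0.2202, 0.0535]
tool_rot: [-180.0, 0.0, 60.7]
force: [-0.5, 0.2, 0.7]
grip_width: 0.0142
grasp_force: 25.0
shift [ 0.0033 -0.0007 -0.0005] turn -0.29 rows 0.1 0.0 q [ 40.4  20.1 -23.8 105.2   9.6  56.7 -16.7] F [-0.5  0.2  0.7]
```

```bash
python3 -m handwheel '0 0 0 0 0;0 0 -0.02 0 0;0 0 -0.04 0 0;0 0 -0.07 0 0;0 0 -0.1 0 0;0 0 -0.1 0 0;0 0 -0.1 0 0;0 0 -0.1 0 0' 45; python3 - <<'E'
from cell import read_camera
import cv2,numpy as np
b=read_camera("side")["color"][80:200,200:330]
cv2.imwrite("pics/m2.png",cv2.convertScaleAbs(cv2.resize(b,(520,480),interpolation=cv2.INTER_CUBIC),alpha=1.5))
from h import *
# thin stop & tile in the top view, z-offset-free fit to stop tops
A=lambda l:np.array(l,float)
j,p=np.load("fit.npy")
for nm,P in (("gapfloor-ish",[[-.008,-.02,.012]]),("tile front edge z28",[[-.0125,.07,.028],[-.0125,-.07,.028]])):
    for n in("top","side"):print(nm,n,np.round(proj(n,tw(j,P)),1).tolist())
E
python3 go.py .5285 -.217 .154 61
```

```text
time_s: 3.82
tool_pos: [0.5269, -0.2202, 0.1529]
tool_rot: [-180.0, 0.0, 60.7]
force: [-0.7, -0.5, -0.7]
grip_width: 0.014
grasp_force: 45.0
gapfloor-ish top [[224.7, 199.2]]
gapfloor-ish side [[270.0, 239.4]]
tile front edge z28 top [[193.9, 199.6], [241.0, 200.0]]
tile front edge z28 side [[272.3, 262.2], [271.8, 220.9]]
shift [ 0.0036  0.0003 -0.0021] turn -0.29 rows 0.1 0.0 q [ 41.7  14.  -24.8 100.2   6.3  67.4 -14.2] F [ 0.1  0.1 -0.9]
```

View pics/m2.png

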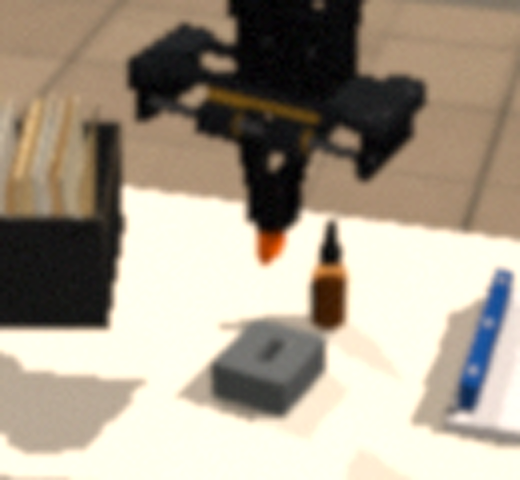

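The spacer is held at (268,245) and the slot at (270,350) is empty. Next I locate the thin stop accurately and work out the approach.

```bash
python3 - <<'E'
from h import *
A=lambda l:np.array(l,float);j,p=np.load("fit.npy")
for nm,yy,x0,x1 in(("thin",0,-.044,-.034),("thick",0,-.044,-.017)):
  print(nm)
  for y in(-.06,-.04,-.02,0,.02,.04,.06):
    t=proj("top",tw(j,[[x0,y,.032],[x1,y,.032]]));s=proj("side",tw(j,[[x0,y,.032],[x1,y,.032]]))
    print(y,np.round((t-[179.6,164.6])*5).tolist(),np.round((s-[224.6,211.6])*4+[0,300]).tolist())
E
python3 go.py .42 -.10 .15 75
```

```text
thin
-0.06 [[289.0, 229.0], [289.0, 212.0]] [[240.0, 343.0], [224.0, 343.0]]
-0.04 [[255.0, 228.0], [255.0, 212.0]] [[241.0, 365.0], [225.0, 365.0]]
-0.02 [[221.0, 228.0], [221.0, 211.0]] [[242.0, 388.0], [225.0, 387.0]]
0 [[187.0, 228.0], [187.0, 211.0]] [[243.0, 411.0], [226.0, 411.0]]
0.02 [[153.0, 228.0], [153.0, 211.0]] [[244.0, 435.0], [227.0, 434.0]]
0.04 [[119.0, 227.0], [120.0, 211.0]] [[246.0, 459.0], [228.0, 459.0]]
0.06 [[85.0, 227.0], [86.0, 210.0]] [[247.0, 485.0], [229.0, 485.0]]
thick
-0.06 [[289.0, 229.0], [289.0, 183.0]] [[240.0, 343.0], [196.0, 343.0]]
-0.04 [[255.0, 228.0], [256.0, 183.0]] [[241.0, 365.0], [197.0, 365.0]]
-0.02 [[221.0, 228.0], [222.0, 183.0]] [[242.0, 388.0], [197.0, 387.0]]
0 [[187.0, 228.0], [188.0, 183.0]] [[243.0, 411.0], [197.0, 410.0]]
0.02 [[153.0, 228.0], [154.0, 182.0]] [[244.0, 435.0], [198.0, 434.0]]
0.04 [[119.0, 227.0], [121.0, 182.0]] [[246.0, 459.0], [198.0, 459.0]]
0.06 [[85.0, 227.0], [87.0, 182.0]] [[247.0, 485.0], [199.0, 484.0]]
shift [ 0.0524 -0.1518  0.0026] turn -14.29 rows 3.9 2.0 q [ 41.7  14.  -24.8 100.2   6.3  67.4 -14.2] F [-0.3 -0.1 -0.4]
```

The predicted stop edges match the image to about a pixel. The thin stop's middle is at jig y ≈ -0.024, so the gap centre is near world (0.505, 0.068).

```bash
python3 go.py .505 .065 .13 89.4
```

```text
shift [ 0.2379 -0.1584  0.0226] turn -28.69 rows 6.9 4.0 q [ 41.7  14.  -24.8 100.2   6.3  67.4 -14.2] F [-0.3 -0.1 -0.4]
```

```bash
python3 -m handwheel '0.03 -0.02 0 -4 0;0.063 -0.042 0 -8 0;0.097 -0.065 0 -12 0;0.131 -0.087 0 -16 0;0.165 -0.11 0 -20 0;0.198 -0.132 0.01 -24 0;0.223 -0.15 0.02 -28 0;0.238 -0.1584 0.0226 -28.7 0'; python3 -m handwheel '0 0 0 0 0;0 0 0 0 0;0 0 0 0 0'; python3 go.py .505 .065 .08 89.4;  python3 - <<'E'
from cell import read_camera
import cv2,numpy as np
b=read_camera("side")["color"][170:290,200:330]
cv2.imwrite("pics/m3.png",cv2.convertScaleAbs(cv2.resize(b,(650,600),interpolation=cv2.INTER_CUBIC),alpha=1.5))
E
```

```text
time_s: 4.73
tool_pos: [0.5034, 0.0696, 0.1295]
tool_rot: [-179.8, -0.1, 89.9]
force: [-0.0, 0.2, -0.2]
grip_width: 0.0138
grasp_force: 45.0
time_s: 4.98
tool_pos: [0.5059, 0.0635, 0.1307]
tool_rot: [-180.0, 0.0, 89.3]
force: [-0.4, -0.3, -0.2]
grip_width: 0.0137
grasp_force: 45.0
shift [ 0.0015 -0.0009  0.0507] turn -0.07 rows 1.2 0.0 q [ 26.4   9.2 -39.3 109.3   6.6  63.7 -16.1] F [-0.4 -0.3 -0.2]
```

View pics/m3.png

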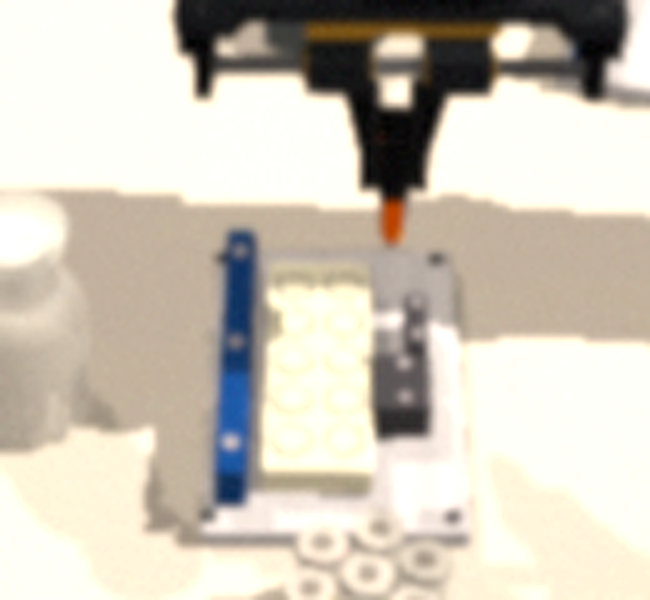

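```bash
python3 - <<'E'
from h import *
o=env.get_obs();t=o["tool_pos"]
f=lambda P:np.round((proj("side",P)-[199.6,169.6])*5).tolist()
print(t,"foot",f([[t[0],t[1]+.003,t[2]-.046]]),"blade z+10",f([[t[0]-.005,t[1]+.003,t[2]-.036],[t[0]+.005,t[1]+.003,t[2]-.036]]))
for x in(.4965,.5085,.5145):print(x,"z12",f([[x,.068,.012]]),"z28",f([[x,.068,.028]]),"z32",f([[x,.068,.032],[x,.05,.032],[x,.086,.032]]))
for x in (.5105,.5145,.5185):print(x,"tile z28",f([[x,.025,.028],[x,.065,.028],[x,.085,.028],[x,.16,.028]]))
E
```

```text
[0.50611455 0.06310357 0.13096322] foot [[389.0, 227.0]] blade z+10 [[400.0, 210.0], [379.0, 210.0]]
0.4965 z12 [[405.0, 344.0]] z28 [[406.0, 320.0]] z32 [[406.0, 314.0], [405.0, 288.0], [408.0, 339.0]]
0.5085 z12 [[380.0, 344.0]] z28 [[381.0, 320.0]] z32 [[381.0, 314.0], [380.0, 288.0], [382.0, 339.0]]
0.5145 z12 [[368.0, 344.0]] z28 [[369.0, 320.0]] z32 [[369.0, 314.0], [368.0, 288.0], [370.0, 339.0]]
0.5105 tile z28 [[375.0, 261.0], [377.0, 315.0], [378.0, 344.0], [382.0, 460.0]]
0.5145 tile z28 [[367.0, 261.0], [368.0, 315.0], [369.0, 344.0], [373.0, 460.0]]
0.5185 tile z28 [[359.0, 261.0], [360.0, 315.0], [361.0, 344.0], [364.0, 460.0]]
```

The foot at (391,243) lines up between the tile edge (372) and the thin stop's rear face (405), which puts the gap at about 0.497 to 0.513. I'll lower gently and watch the force.

```bash
python3 -m handwheel '0.0015 0 0.02 0 0;0.0015 0 0.04 0 0;0.0015 0 0.046 0 0;0.0015 0 0.05 0 0;0.0015 0 0.053 0 0;0.0015 0 0.053 0 0'; python3 go.py .5055 .065 .0595 89.4
```

```text
time_s: 5.63
tool_pos: [0.5061, 0.066, 0.0781]
tool_rot: [180.0, 0.0, 89.4]
force: [-0.2, -0.3, -1.2]
grip_width: 0.0138
grasp_force: 45.0
shift [-0.001  -0.0006  0.0186] turn -0.03 rows 0.4 0.0 q [ 25.   13.3 -38.7 112.1   9.8  57.8 -18.9] F [-0.2 -0.3 -1.2]
```

```bash
python3 -m handwheel '0 0 0.002 0 0;0 0 0.004 0 0;0 0 0.006 0 0;0 0 0.008 0 0;0 0 0.009 0 0;0 0 0.009 0 0'; python3 go.py .5055 .065 .0595 89.4; python3 - <<'E'
from cell import read_camera
import cv2,numpy as np
b=read_camera("side")["color"][190:290,220:320]
cv2.imwrite("pics/m4.png",cv2.convertScaleAbs(cv2.resize(b,(600,600),interpolation=cv2.INTER_CUBIC),alpha=1.5))
E
```

```text
time_s: 6.13
tool_pos: [0.5056, 0.0662, 0.0687]
tool_rot: [-180.0, 0.0, 89.4]
force: [-0.8, -0.3, -0.4]
grip_width: 0.0138
grasp_force: 45.0
shift [-0.0012 -0.0001  0.0092] turn 0.01 rows 0.2 0.0 q [ 24.7  14.1 -38.6 112.6  10.5  56.8 -19.4] F [-0.8 -0.3 -0.4]
```

View pics/m4.png

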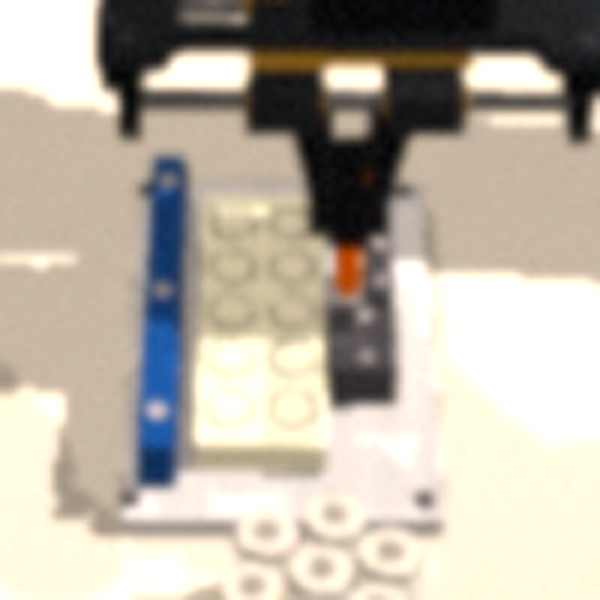

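The orange blade (335–362, 265) sits between the tile edge (327) and the thin stop (367), with no contact force. Lower the remaining distance.

```bash
python3 -m handwheel '0 0 0.003 0 0;0 0 0.006 0 0;0 0 0.008 0 0;0 0 0.008 0 0;0 0 0.008 0 0;0 0 0.008 0 0'; python3 go.py .5155 .066 .0605 89.4
```

```text
time_s: 6.68
tool_pos: [0.5058, 0.0663, 0.0609]
tool_rot: [-180.0, 0.0, 89.4]
force: [0.3, -0.0, -1.7]
grip_width: 0.0136
grasp_force: 45.0
shift [-0.0002  0.0097  0.0004] turn 0.01 rows 0.2 0.0 q [ 24.4  14.8 -38.4 112.9  11.   55.9 -19.9] F [ 0.3 -0.  -1.7]
```

```bash
python3 -m handwheel '0 0 0 0 0;0 0 0 0 0;0 0.001 0 0 0;0 0.002 0 0 0;0 0.003 0 0 0;0 0.004 0 0 0;0 0.005 0 0 0;0 0.005 0 0 0'; python3 -m handwheel '0 0.0005 0 0 0;0 0.001 0 0 0;0 0.0015 0 0 0;0 0.002 0 0 0;0 0.0025 0 0 0;0 0.0025 0 0 0'
```

```text
time_s: 7.35
tool_pos: [0.5103, 0.0662, 0.0606]
tool_rot: [-179.9, 0.0, 89.4]
force: [-2.1, -0.9, 0.6]
grip_width: 0.0136
grasp_force: 45.0
time_s: 7.85
tool_pos: [0.5134, 0.0662, 0.0609]
tool_rot: [180.0, 0.0, 89.4]
force: [-1.1, -0.0, -1.5]
grip_width: 0.0139
grasp_force: 45.0
```

```bash
python3 -m handwheel '0 0.0005 0 0 0;0 0.001 0 0 0;0 0.0015 0 0 0;0 0.002 0 0 0;0 0.002 0 0 0;0 0.002 0 0 0'; python3 -m handwheel '0 0.0005 0 0 0;0 0.001 0 0 0;0 0.001 0 0 0;0 0.001 0 0 0'
```

```text
time_s: 8.35
tool_pos: [0.5152, 0.0662, 0.0609]
tool_rot: [-180.0, 0.0, 89.4]
force: [-1.6, -0.6, -0.0]
grip_width: 0.0136
grasp_force: 45.0
time_s: 8.68
tool_pos: [0.5157, 0.0665, 0.0608]
tool_rot: [-179.9, -0.0, 89.4]
force: [-4.2, 0.6, 2.0]
grip_width: 0.0141
grasp_force: 45.0
```

Force is rising, so I continue in small steps.

```bash
for i in 1; do :; done; python3 -m handwheel '0 0.0005 0 0 0;0 0.001 0 0 0;0 0.001 0 0 0;0 0.001 0 0 0'; python3 -m handwheel '0 0 0 0 0;0 0 0 0 0;0 0 0 0 0'
```

```text
time_s: 9.02
tool_pos: [0.5166, 0.0669, 0.0607]
tool_rot: [-179.9, -0.0, 89.4]
force: [-5.2, 2.1, 1.3]
grip_width: 0.0133
grasp_force: 45.0
time_s: 9.27
tool_pos: [0.5166, 0.0669, 0.0607]
tool_rot: [-179.9, -0.0, 89.4]
force: [-4.1, 1.2, 1.3]
grip_width: 0.0133
grasp_force: 45.0
```

```bash
python3 -m handwheel '0 0.0005 0 0 0;0 0.001 0 0 0;0 0.001 0 0 0;0 0.001 0 0 0'; python3 -m handwheel '0 0.0005 0 0 0;0 0.001 0 0 0;0 0.001 0 0 0;0 0.001 0 0 0'
```

```text
time_s: 9.6
tool_pos: [0.5168, 0.0668, 0.0605]
tool_rot: [-179.8, -0.0, 89.4]
force: [-6.4, 1.2, 1.8]
grip_width: 0.0141
grasp_force: 45.0
time_s: 9.93
tool_pos: [0.5169, 0.0667, 0.0603]
tool_rot: [-179.7, 0.0, 89.4]
force: [-7.8, 0.2, 2.2]
grip_width: 0.0137
grasp_force: 45.0
```

```bash
python3 -m handwheel '0 0.0005 0 0 0;0 0.001 0 0 0;0 0.0015 0 0 0;0 0.002 0 0 0;0 0.0025 0 0 0;0 0.0025 0 0 0;0 0.0025 0 0 0;0 0.0025 0 0 0'; python3 -m handwheel '0 0 0 0 0;0 0 0 0 0;0 0 0 0 0'; python3 - <<'E'
from cell import read_camera
import cv2,numpy as np
f=lambda i:cv2.convertScaleAbs(cv2.resize(i,(400,480),interpolation=cv2.INTER_CUBIC),alpha=1.5)
cv2.imwrite("pics/m5.png",np.hstack([f(read_camera("side")["color"][205:289,235:305]),f(read_camera("top")["color"][160:232,180:240])]))
E
```

```text
time_s: 10.6
tool_pos: [0.5171, 0.0665, 0.0597]
tool_rot: [-179.4, 0.1, 89.4]
force: [-13.3, 0.5, 5.6]
grip_width: 0.0136
grasp_force: 45.0
time_s: 10.85
tool_pos: [0.5171, 0.0665, 0.0597]
tool_rot: [-179.4, 0.1, 89.5]
force: [-13.7, 0.6, 5.4]
grip_width: 0.0137
grasp_force: 45.0
```

View pics/m5.png

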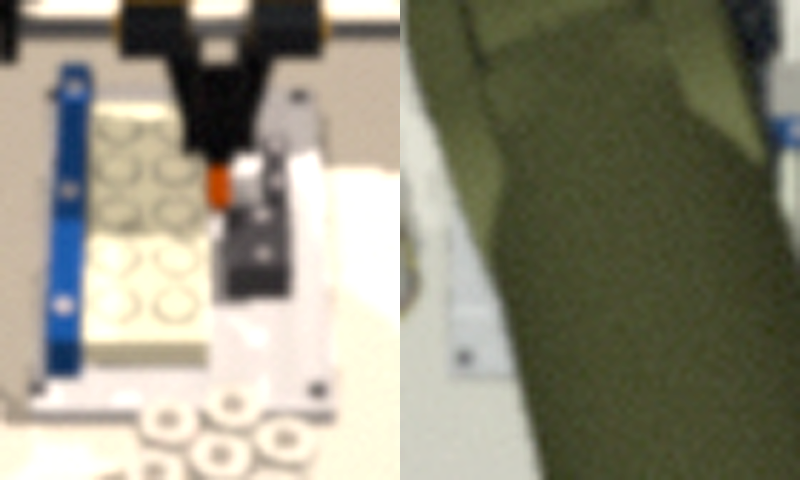

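The side view shows the tile's far edge against the blue fence at both ends (85,130 and 85,340), and the spacer blade (217,187) pressed against the tile. The push is steady at about 13 N with nothing moving, so I hand in.

```bash
python3 -c "
from cell import env
print(env.sign_off())"
```

```text
the job is handed in; nothing more can be done
None
```

I handed the job in at about 11 s: the spacer is still gripped (45 N) upright in the wide gap, holding the tile against the blue fence with about 13 N, and the last side view shows both tile ends touching the fence; the judge's verdict was not shown.

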